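Return four reagents to their spill saucers

TASK

Clear up after the experiment: stand each container in its own spill saucer - the dropper bottle with the red bulb in the red saucer, the one with the black bulb in the black saucer, the blue-capped bottle in the blue saucer and the conical flask in the cork saucer. Keep them upright, set each one flat on the saucer's floor, inside the rim, and leave the tea-light cup and the tape roll where they are.

Things in the scene. Friction and masses are not known exactly. Their poses are not given: they have to be found in the camera images.
- dropper_red: loose brown dropper bottle with a RED screw collar and rubber-look bulb (rigid), 31 mm body, 90 mm tall, about 60 g; body 0 to 50 mm up, collar and bulb (22 mm wide at the collar, grip there about 68 mm up, or round the body) above. Origin: centre of the underside; z up along the bottle.
- dropper_black: loose brown dropper bottle with a BLACK collar and bulb (rigid), 33 mm body, 94 mm tall, about 60 g; body 0 to 53 mm up, collar and bulb (22 mm wide at the collar, grip there about 68 mm up, or round the body) above. Origin: centre of the underside; z up along the bottle.
- blue_cap_bottle: loose screw-cap glass bottle with a BLUE cap, 64 mm in diameter, 131 mm tall, about 300 g; body to 82 mm up, cap 48 mm wide from 107 to 130 mm up (the cap does not turn; gripping it about 114 mm up is good). Origin: centre of the underside; z up.
- flask: loose conical glass flask with pale liquid look, foot 63 mm wide, 105 mm tall, about 85 g; straight neck 22 mm wide from 61 to 105 mm up (grip about 85 mm up). Origin: centre of the underside; z up.
- saucer_red: red round spill saucer fixed to the bench, the place of the red-bulb dropper bottle: flat floor 52 mm across, outside 63 mm, low rim 10 mm high; the floor lies 3 mm above the bench. Origin: centre of its underside, on the bench; z up. It may stand anywhere in the work area.
- saucer_black: black round spill saucer fixed to the bench, the place of the black-bulb dropper bottle: flat floor 52 mm across, outside 63 mm, low rim 10 mm high; the floor lies 3 mm above the bench. Origin: centre of its underside, on the bench; z up. It may stand anywhere in the work area.
- saucer_blue: blue, large round spill saucer fixed to the bench, the place of the blue-capped bottle: flat floor 83 mm across, outside 94 mm, low rim 10 mm high; the floor lies 3 mm above the bench. Origin: centre of its underside, on the bench; z up. It may stand anywhere in the work area.
- saucer_cork: brown cork, large round spill saucer fixed to the bench, the place of the conical flask: flat floor 86 mm across, outside 97 mm, low rim 10 mm high; the floor lies 3 mm above the bench. Origin: centre of its underside, on the bench; z up. It may stand anywhere in the work area.
- candle_cup: bystander, loose: small aluminium tea-light cup, 39 mm across, 16 mm high, standing among the work; leave it where it is. Origin: centre of its underside.
- tape: bystander, loose: small white roll of tape lying flat, 37 x 42 mm, 18 mm high, standing among the work; leave it where it is. Origin: centre of its underside.
There are look-alikes about, which are no part of the job. What is shaped like the dropper_red but green is not meant. Leave any green or purple look-alike of the flask alone.

How it is judged:
By the outcome, as a careful person would: the job done as asked, in the order asked, and still so for the second after the job is handed in, with the robot touching nothing.
It also fails if it takes over 106 s, if anything falls off the work surface, if the arm or the gripper's body presses on something with over 40 N, if the wrist force passes 120 N, or if a joint passes its speed limit or range.

ROBOT

A 6-joint arm with a two-finger parallel gripper is mounted at the origin on a cart in front of the work surface, level with it; the furniture and walls round the work are solid. World frame = base frame: x ahead of the robot, y to its left, z up, the work surface at z = 0. Lengths are in mm, angles in rad, forces in N, time in s.
With the tool pointing down it reaches from about 275 to 750 mm from the base axis. Payload 10.2 kg.
Tool frame: the origin (TCP) lies at the very end of the fingers, on their centre line; the grasp point (between the pads) lies 19 mm behind it; z points along the fingers, x is the direction in which the jaws open and shut, and the axes are right-handed (so a half turn about z gives the same grasp; the last joint's range is limited). The gripper opens to 85 mm and grips with 20 to 120 N. Pads are 22 mm wide; open, the fingers measure 114 mm over their backs; the gripper's body (76 mm by 85 mm) begins 54 mm behind the grasp point. The pads swing forward as they close: fully open they stand 13 mm farther back than shut.
Start: joints at [1.03, 0.313, 1.498, -0, 1.331, -0.223], TCP at [164.063, 498.713, 231.294] pointing down, gripper open.
Joint ranges: [-2.94, 2.94], [-0.97, 2.17], [0.19, 2.56], [-1.23, 4.37], [0.02, 3.11], [-2.88, 2.88]. Speed limits (rad/s): [2.39, 2.39, 3.01, 3.14, 3.14, 3.14].

INTERFACE

Orientations are given as a unit quaternion [w, x, y, z].
In Python, from rig import telemetry, capture, camera_model, finish_job gives the robot as it stands.
- The arm moves only by the shell command python3 -m inch 'ROWS' [FORCE]. ROWS is JSON, a list of rows, each a list of 5 numbers: the shift along the tool's x, y, z in m, then the turn about the tool's z in rad, then the finger opening in m, from 0 to 0.0854. A call has exactly 5 rows; each row shifts and turns the pose as measured when the row begins, along the tool's axes as they then stand; what a row does not reach is not made up. A row lasts 1/12 s, in which the tool goes at most 41.7 mm and 7.16 degrees, less where a joint would pass 70% of its speed; a pose out of reach is approached as far as the arm can. A call with a gripper value outside its range is refused whole. The fingers move at their own pace and stop on an object; FORCE is the grip in N (left out, the last holds). Time passes only in rows, so rows that do not move let the fingers close, or fill a call up. It gives the time, the measured TCP pose, the force and the opening at its end, in the units of the state.
- telemetry.sense(): the state, without advancing time (a new reading comes with each control period).
- capture(name): name is "scene" or "top" or "wrist"; returns the picture (384x512x3 uint8, blue, green, red); there is no depth.
- camera_model(name): a dict with "mtx" (3x3 intrinsics, pixels), "k1" (the pictures are not rectified: a ray, as slopes to the right and down, at radius r is drawn at 1 + k1 r^2 times it, then the intrinsics apply), "camera_from_world" (4x4, takes a point from world to camera coordinates). Camera axes: x right, y down, z forward; pixel columns grow to the right and rows downward; lengths in mm; the calibration is good to about 2 mm. A picture is of the moment at which its call begins: read the wrist's pose just before it. camera_model takes no time and is no camera call; for the wrist camera it gives the pose at the moment of the call.
- finish_job(): hands the job in, once; it reports no verdict.
The state is a dict: "time_s": time; "joints": joint angles; "dq": joint speeds; "tau": joint torques, N m; "eef_pos": TCP position; "ee_rot": TCP orientation; "force": force on the tool from outside, world axes, zero at the start; "wrist_torque": the same for the moment, N m; "grip_width": opening from 0.0 (shut) to 1.0 (fully open).
Only numpy, scipy, OpenCV 4.12 (cv2) and the standard library are available. Lean on these libraries where they do the work, as an engineer would, in place of code of your own. Each camera call takes 0.05 s, during which the arm holds its last target. There are 200 camera calls.

## Working session

There is one attempt and no reset: what is moved stays moved. The work goes in short steps, Python scripts to look and compute and a shell command to move; the robot and the scene stay as the last step left them, time stands still between calls to the robot, and variables do not carry over. Pictures are saved under pics/ and viewed, about 12 in all and at most 16, crops included, and the job is handed in when it is done.

```bash
ls; mkdir -p pics; python3 - <<'E'
from rig import telemetry,capture,camera_model
import cv2
print(telemetry.sense())
for n in("scene","top"):
    im=capture(n); cv2.imwrite(f"pics/{n}0.png",im); print(n,camera_model(n))
E
```

```text
pics
{'time_s': 0.0, 'joints': array([ 1.02959009e+00,  3.13450088e-01,  1.49842488e+00, -1.30355934e-05,
        1.33098461e+00, -2.23378208e-01]), 'dq': array([-8.50276033e-04, -3.89100519e-04, -2.06191303e-05, -6.91616184e-04,
       -1.76689037e-04, -1.02233313e-03]), 'tau': array([-6.63240407e-04, -4.12263393e+01, -2.59738898e+01, -2.25322924e-04,
        4.16923678e-03, -1.84536486e-05]), 'eef_pos': array([163.93682299, 498.48578665, 230.73961797]), 'ee_rot': array([ 2.54316547e-04,  8.10092783e-01,  5.86301357e-01, -5.80207108e-04]), 'force': array([-0.29891623, -0.75680196, -0.37064522]), 'wrist_torque': array([-0.00037348, -0.00469665,  0.0133228 ]), 'grip_width': 1.0021923606717458}
scene {'mtx': array([[351.67359033,   0.        , 252.9965263 ],
       [  0.        , 351.67359033, 196.74070327],
       [  0.        ,   0.        ,   1.        ]]), 'k1': -0.08633731978377146, 'camera_from_world': array([[-5.83388586e-01, -8.12130312e-01, -1.01051559e-02,
         1.10590246e+02],
       [-4.84108738e-01,  3.57692675e-01, -7.98557876e-01,
         3.98954813e+02],
       [ 6.52147597e-01, -4.60977556e-01, -6.01833204e-01,
         4.07642920e+02],
       [ 0.00000000e+00,  0.00000000e+00,  0.00000000e+00,
         1.00000000e+00]])}
top {'mtx': array([[484.8364662 ,   0.        , 265.44057407],
       [  0.        , 484.8364662 , 197.46278254],
       [  0.        ,   0.        ,   1.        ]]), 'k1': -0.06521568074424378, 'camera_from_world': array([[-1.05583871e-02, -9.99427558e-01,  3.21415122e-02,
        -2.58122906e+02],
       [-9.85236453e-01,  4.90497672e-03, -1.71128817e-01,
         5.73646665e+02],
       [ 1.70873203e-01, -3.34738338e-02, -9.84724251e-01,
         9.79388726e+02],
       [ 0.00000000e+00,  0.00000000e+00,  0.00000000e+00,
         1.00000000e+00]])}
```

View pics/top0.png

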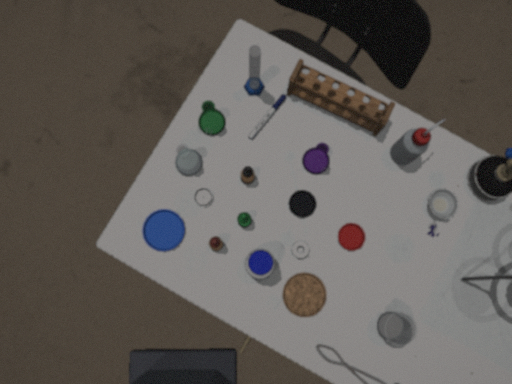

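View pics/scene0.png

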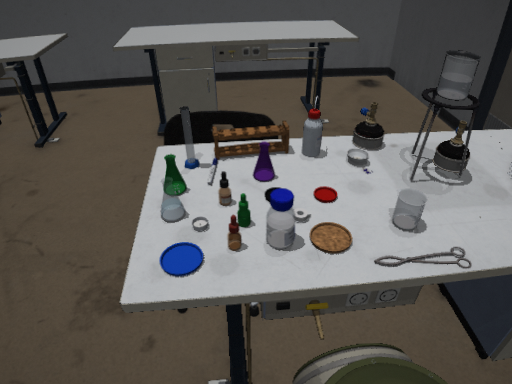

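The top view shows the table. Saucers: blue (164,230), black (302,204), red (351,237), cork (304,295). Containers: dropper_red (216,243), dropper_black (248,175), blue cap (260,263), flask (189,162), with the tea-light at (204,197) and the tape at (300,250). The green dropper (245,219), green flask (211,121) and purple flask (316,160) are decoys. The arm is out of view.

```bash
cat > h.py <<'E'
import numpy as np, cv2
from rig import telemetry,capture,camera_model
def und(m,p):
    p=np.array(p,float).reshape(-1,1,2)
    return cv2.undistortPoints(p,m["mtx"],np.array([m["k1"],0,0,0.]))[:,0]
def toworld(m,p,z):
    T=m["camera_from_world"];R,t=T[:3,:3],T[:3,3];c=-R.T@t
    d=np.c_[und(m,p),np.ones(len(np.reshape(p,(-1,2))))]@R
    return c+d*((z-c[2])/d[:,2])[:,None]
def proj(m,P):
    T=m["camera_from_world"]
    return cv2.projectPoints(np.array(P,float).reshape(-1,1,3),cv2.Rodrigues(T[:3,:3])[0],T[:3,3],m["mtx"],np.array([m["k1"],0,0,0.]))[0][:,0]
E
python3 - <<'E'
from h import *
im=cv2.imread("pics/top0.png"); m=camera_model("top")
c=im[100:330,130:390]; cv2.imwrite("pics/crop.png",cv2.resize(c,None,fx=2.6,fy=2.6,interpolation=cv2.INTER_CUBIC))
for n,p,z in [("sblue",(164,230),10),("sblack",(302,204),10),("sred",(351,237),10),("scork",(304,295),10),("dred top",(216,243),75),("dblack top",(248,175),75),("cap",(260,263),131),("flask",(189,162),30),("candle",(204,197),16),("tape",(300,250),18),("green",(245,219),75),("gflask",(211,121),10),("pflask",(316,160),10)]:
    w=toworld(m,p,z)[0];print(n,w.round(),np.hypot(*w[:2]).round())
E
```

```text
sblue [508. -41.  10.] 510.0
sblack [ 564. -345.   10.] 661.0
sred [ 490. -452.   10.] 667.0
scork [ 365. -345.   10.] 502.0
dred top [ 474. -160.   75.] 500.0
dblack top [ 616. -226.   75.] 656.0
cap [ 430. -248.  131.] 497.0
flask [656. -96.  30.] 663.0
candle [ 580. -128.   16.] 594.0
tape [ 462. -338.   18.] 572.0
green [ 523. -219.   75.] 567.0
gflask [ 757. -142.   10.] 770.0
pflask [ 665. -379.   10.] 765.0
```

View pics/crop.png

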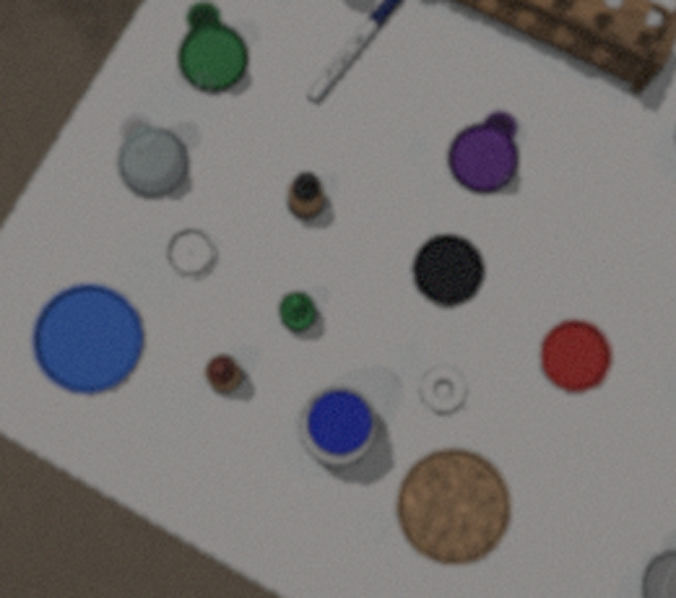

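The crop confirms the identities. Bulb tops: red about (214,243), black about (248,171). Flask foot about (189,162), neck towards the upper left. Next I turn the jaws to world x and go above dropper_red.

```bash
python3 -m inch '[[0,0,0,0.125,0.085],[0,0,0,0.125,0.085],[0,0,0,0.125,0.085],[0,0,0,0.125,0.085],[0,0,0,0.125,0.085]]'; python3 -m inch '[[0,0,0,0.125,0.085],[0,0,0,0.125,0.085],[0,0,0,0.125,0.085],[0,0,0,0.125,0.085],[0,0,0,0.125,0.085]]'; python3 -m inch '[[0.02,0.036,0,0,0.085],[0.02,0.036,0,0,0.085],[0.02,0.036,0,0,0.085],[0.02,0.036,0,0,0.085],[0.02,0.036,0,0,0.085]]'
```

```text
time_s: 0.52
eef_pos: [163.5, 497.8, 229.0]
ee_rot: [0.002, 0.952, 0.306, -0.002]
force: [-0.1, -0.4, 0.2]
grip_width: 0.997
time_s: 0.93
eef_pos: [163.0, 497.0, 227.2]
ee_rot: [0.004, 1.0, -0.001, -0.002]
force: [-0.3, -0.2, 0.2]
grip_width: 0.992
time_s: 1.35
eef_pos: [259.5, 314.9, 225.3]
ee_rot: [0.005, 1.0, -0.001, -0.004]
force: [1.1, 0.3, -0.4]
grip_width: 0.994
```

```bash
python3 -m inch '[[0.015,0.033,0,0,0.06],[0.015,0.033,0,0,0.06],[0.015,0.033,0,0,0.06],[0.015,0.033,0,0,0.06],[0.015,0.033,0,0,0.06]]'; python3 -m inch '[[0.015,0.033,0,0,0.06],[0.015,0.033,0,0,0.06],[0.015,0.033,0,0,0.06],[0.015,0.033,0,0,0.06],[0.015,0.033,0,0,0.06]]'; python3 -m inch '[[0.015,0.033,0,0,0.06],[0.015,0.033,0,0,0.06],[0.015,0.033,0,0,0.06],[0.012,0.02,0,0,0.06],[0,0,0,0,0.06]]'
python3 - <<'E'
from h import *
m=camera_model("wrist"); cv2.imwrite("pics/w1.png",capture("wrist")); np.save("w1.npy",m)
P=np.linalg.inv(m["camera_from_world"]); print(P.round(2), m["mtx"].round(),m["k1"],telemetry.sense()["eef_pos"])
E
```

```text
time_s: 1.77
eef_pos: [335.1, 140.7, 225.8]
ee_rot: [0.005, 1.0, -0.001, -0.004]
force: [0.4, 0.6, -0.8]
grip_width: 0.7
time_s: 2.18
eef_pos: [410.5, -33.9, 226.7]
ee_rot: [0.005, 1.0, -0.002, -0.004]
force: [0.8, 0.9, -0.3]
grip_width: 0.701
time_s: 2.6
eef_pos: [469.1, -165.6, 225.5]
ee_rot: [0.005, 1.0, -0.005, -0.005]
force: [-0.0, -0.2, -0.5]
grip_width: 0.702
[[ 1.0000e+00 -1.0000e-02 -1.0000e-02  4.7056e+02]
 [-1.0000e-02 -9.6000e-01 -2.7000e-01 -9.6420e+01]
 [-1.0000e-02  2.7000e-01 -9.6000e-01  3.6781e+02]
 [ 0.0000e+00  0.0000e+00  0.0000e+00  1.0000e+00]] [[328.   0. 258.]
 [  0. 328. 191.]
 [  0.   0.   1.]] 0.020125391424829733 [ 468.30657065 -164.15918423  225.40291758]
```

View pics/w1.png

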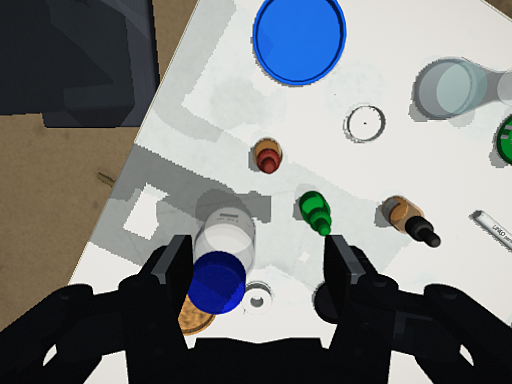

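The wrist view shows the red bulb at (268,165), the black bulb tip at (433,240), the blue cap at (217,285), the flask foot at about (447,88) and its neck to the right, the blue saucer at (299,38), and the tea-light at (365,123).

```bash
python3 - <<'E'
from h import *
m=np.load("w1.npy",allow_pickle=True).item(); t=camera_model("top")
for n,p,z in [("dred tip",(268,164),88),("dred body",(267,149),50),("dblack tip",(433,240),92),("cap",(217,285),130),("flask foot",(446,89),3),("sblue",(299,38),10),("candle",(365,124),16),("green tip",(325,230),88)]: print(n,toworld(m,p,z)[0].round())
print("top")
for n,p,z in [("dred tip",(214.6,242.3),88),("dblack tip",(247.7,170.8),92),("cap",(260.4,262.7),130),("flask",(188.8,162.3),3),("sblue",(163.8,230.4),10),("sred",(351.5,236.9),10),("sblack",(302.3,203.8),10),("scork",(304.6,294.6),10)]: print(n,toworld(t,p,z)[0].round(1))
# predicted dropper appearance in wrist for check
E
```

```text
dred tip [ 476. -152.   88.]
dred body [ 476. -145.   50.]
dblack tip [ 625. -222.   92.]
cap [ 433. -244.  130.]
flask foot [665. -91.   3.]
sblue [509. -40.  10.]
candle [ 579. -125.   16.]
green tip [ 528. -214.   88.]
top
dred tip [ 474.2 -157.6   88. ]
dblack tip [ 621.1 -225.2   92. ]
cap [ 430.8 -248.9  130. ]
flask [661.9 -92.    3. ]
sblue [507.1 -40.8  10. ]
sred [ 489.8 -453.4   10. ]
sblack [ 564.5 -345.9   10. ]
scork [ 365.9 -346.4   10. ]
```

```bash
python3 -m inch '[[0.008,-0.011,0,0,0.06],[0,0,0.02,0,0.06],[0,0,0.03,0,0.06],[0,0,0.03,0,0.06],[0,0,0,0,0.06]]'
python3 - <<'E'
from h import *
m=camera_model("wrist"); cv2.imwrite("pics/w2.png",capture("wrist")); np.save("w2.npy",m)
print(telemetry.sense()["eef_pos"])
for z in (0,50,68,90): print(z,proj(m,[[475,-155,z]]).round())
E
```

```text
time_s: 3.07
eef_pos: [474.7, -150.1, 143.4]
ee_rot: [0.004, 1.0, -0.004, -0.005]
force: [-0.2, 0.6, -1.0]
grip_width: 0.7
[ 475.85317072 -150.61688459  146.19881981]
0 [[260. 183.]]
50 [[260. 200.]]
68 [[260. 208.]]
90 [[260. 219.]]
```

View pics/w2.png

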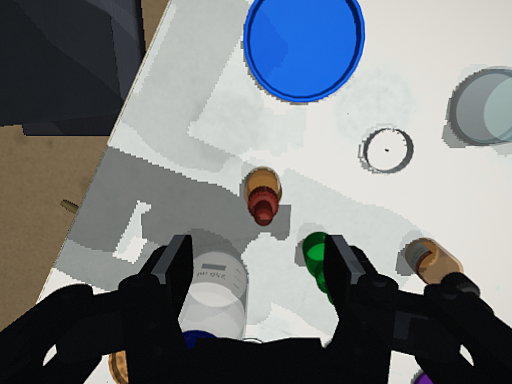

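The bulb tip is at (264,214), about 4 mm off the prediction, so the bottle is near (477,-152). The fingers straddle it.

```bash
python3 -m inch '[[0.002,0,0.03,0,0.06],[0,0,0.03,0,0.06],[0,0,0.03,0,0.06],[0,0,0.004,0,0.06],[0,0,0,0,0.06]]'; python3 -m inch '[[0,0,0,0,0.06],[0,0,0,0,0.01],[0,0,0,0,0.01],[0,0,0,0,0.01],[0,0,0,0,0.01]]' 40;  python3 -m inch '[[0,0,0,0,0.01],[0,0,0,0,0.01],[0,0,-0.03,0,0.01],[0,0,-0.03,0,0.01],[0,0,0,0,0.01]]'
```

```text
time_s: 3.53
eef_pos: [482.3, -152.0, 59.7]
ee_rot: [0.009, 1.0, -0.002, 0.003]
force: [1.2, 0.1, -0.2]
grip_width: 0.704
time_s: 3.95
eef_pos: [485.7, -153.3, 68.1]
ee_rot: [0.012, 1.0, -0.002, 0.008]
force: [-0.3, 1.0, -0.6]
grip_width: 0.201
time_s: 4.37
eef_pos: [484.0, -151.5, 129.8]
ee_rot: [0.011, 1.0, -0.002, 0.007]
force: [-0.3, -0.4, 0.2]
grip_width: 0.195
```

```bash
python3 - <<'E'
from h import *
m=camera_model("wrist"); cv2.imwrite("pics/w3.png",capture("wrist"))
for i in range(3):
    s=telemetry.sense();print(s["eef_pos"].round(1),s["ee_rot"].round(4),s["grip_width"],s["force"].round(2));
    capture("top")
E
```

```text
[ 483.2 -151.1  127.6] [ 0.01    0.9999 -0.0022  0.0058] 0.19712788020900587 [ 0.7  -0.21 -0.41]
[ 482.5 -150.8  125.9] [ 0.0093  0.9999 -0.0023  0.0045] 0.19365386211064678 [ 0.07 -0.33 -1.13]
[ 482.  -150.5  125. ] [ 0.0088  1.     -0.0023  0.0037] 0.20053734266664874 [-0.62 -0.11 -1.14]
```

View pics/w3.png

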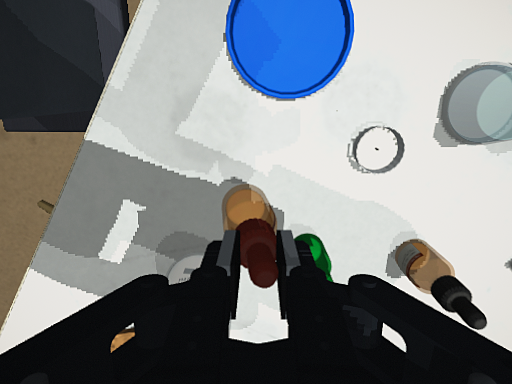

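The bulb at (263,272) is held, but the body at (247,203) sits left, so the bottle hangs tilted. It was gripped too high because the arm drifted during the idle rows. I'll set it back down, release it and regrip lower, in smaller steps.

```bash
cat > s.py <<'E'
import sys
from h import *
for i in range(int(sys.argv[1]) if len(sys.argv)>1 else 3): capture("top")
a=[telemetry.sense()]
s=a[0]; w,x,y,z=s["ee_rot"]
print("t",round(s["time_s"],2),s["eef_pos"].round(1),"ztilt",round(2*(x*z+w*y),3),round(2*(y*z-w*x),3),"head",round(np.degrees(2*np.arctan2(y,x)),1),"g",round(s["grip_width"]*85.4,1),"F",s["force"].round(1),"j",s["joints"].round(2))
E
python3 -m inch '[[0,0,0.012,0,0.01],[0,0,0.012,0,0.01],[0,0,0.012,0,0.01],[0,0,0.008,0,0.01],[0,0,0.004,0,0.01]]'; python3 s.py 3; python3 s.py 3
```

```text
time_s: 4.98
eef_pos: [480.3, -150.4, 70.3]
ee_rot: [0.007, 1.0, -0.002, 0.0]
force: [-0.3, 0.9, -0.9]
grip_width: 0.197
t 5.13 [ 480.9 -150.7   71.8] ztilt 0.002 -0.015 head -0.3 g 16.7 F [ 1.   0.4 -0.9] j [-0.53  0.46  1.75 -0.01  0.92 -0.52]
t 5.28 [ 481.4 -150.9   72.7] ztilt 0.004 -0.016 head -0.3 g 16.9 F [-0.4 -0.6  0.1] j [-0.53  0.45  1.75 -0.01  0.92 -0.52]
```

```bash
python3 -m inch '[[0,0,0.003,0,0.01],[0,0,0.002,0,0.01],[0,0,0.001,0,0.03],[0,0,0,0,0.06],[0,0,0,0,0.06]]'; python3 s.py 3; python3 - <<'E'
from h import *
m=camera_model("wrist"); im=capture("wrist"); cv2.imwrite("pics/w4.png",im[100:340,100:420]); np.save("w4.npy",m)
for z in (50,90): print(z,proj(m,[[477,-152,z]]).round()-[100,100])
E
```

```text
time_s: 5.7
eef_pos: [482.2, -151.4, 67.7]
ee_rot: [0.009, 1.0, -0.002, 0.003]
force: [0.2, -0.2, 0.6]
grip_width: 0.613
t 5.85 [ 482.2 -151.4   67.7] ztilt 0.007 -0.017 head -0.3 g 59.9 F [-0.4 -0.1  0.1] j [-0.53  0.46  1.76 -0.01  0.91 -0.52]
50 [[149. 135.]]
90 [[147. 175.]]
```

View pics/w4.png

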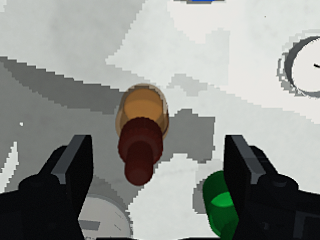

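It stands upright again: bulb tip at crop (139,180), body at (142,112), so the bottle is at about (473.5,-154). Shift x by -8 mm and go 18 mm lower.

```bash
python3 -m inch '[[-0.004,0.001,0.004,0,0.06],[-0.004,0.001,0.004,0,0.06],[0,0,0.004,0,0.06],[0,0,0.004,0,0.06],[0,0,0.002,0,0.06]]'; python3 s.py 3
```

```text
time_s: 6.32
eef_pos: [473.3, -154.0, 48.2]
ee_rot: [0.009, 1.0, -0.002, 0.004]
force: [-0.3, -0.9, -0.1]
grip_width: 0.705
t 6.47 [ 473.7 -154.1   48.7] ztilt 0.008 -0.018 head -0.3 g 60.1 F [-0.3  0.7 -0.2] j [-0.54  0.48  1.79 -0.02  0.85 -0.53]
```

```bash
python3 -m inch '[[0,0,0,0,0.015],[0,0,0.001,0,0.015],[0,0,0,0,0.015],[0,0,0.001,0,0.015],[0,0,0,0,0.015]]' 50; python3 -m inch '[[0,0,0,0,0.015],[0,0,-0.01,0,0.015],[0,0,-0.02,0,0.015],[0,0,-0.02,0,0.015],[0,0,-0.01,0,0.015]]'; python3 s.py 2
```

```text
time_s: 6.88
eef_pos: [474.5, -154.6, 48.5]
ee_rot: [0.01, 1.0, -0.002, 0.005]
force: [0.1, 0.6, -1.8]
grip_width: 0.239
time_s: 7.3
eef_pos: [472.6, -152.5, 110.0]
ee_rot: [0.008, 1.0, -0.002, 0.002]
force: [0.2, 0.3, -0.4]
grip_width: 0.235
t 7.4 [ 473.  -152.8  109.7] ztilt 0.006 -0.018 head -0.2 g 20.1 F [-1.   0.  -0.4] j [-0.54  0.38  1.75 -0.01  1.   -0.53]
```

```bash
python3 -m inch '[[0,0,-0.02,0,0.015],[0,0,-0.03,0,0.015],[0,0,-0.03,0,0.015],[0,0,-0.02,0,0.015],[0,0.01,0,0,0.015]]';python3 -m inch '[[0.002,0.025,0,0,0.015],[0.002,0.03,0,0,0.015],[0.002,0.03,0,0,0.015],[0.002,0.03,0,0,0.015],[0.002,0.03,0,0,0.015]]'; python3 -m inch '[[0.002,0.03,0,0,0.015],[0.002,0.03,0,0,0.015],[0.002,0.03,0,0,0.015],[0.001,0.03,0,0,0.015],[0,0.02,0,0,0.015]]'; python3 s.py 3
```

```text
time_s: 7.82
eef_pos: [470.5, -159.0, 210.5]
ee_rot: [0.006, 1.0, -0.001, -0.0]
force: [0.4, 0.4, -0.5]
grip_width: 0.239
time_s: 8.23
eef_pos: [479.3, -307.2, 207.3]
ee_rot: [0.004, 1.0, 0.002, -0.002]
force: [0.3, 0.7, -1.1]
grip_width: 0.233
time_s: 8.65
eef_pos: [483.0, -456.8, 197.2]
ee_rot: [-0.0, 1.0, 0.0, -0.006]
force: [0.2, 0.0, -1.3]
grip_width: 0.232
t 8.8 [ 483.  -455.4  197. ] ztilt -0.013 0.001 head 0.0 g 20.1 F [ 0.9 -0.9 -0.8] j [-0.93  0.66  1.06 -0.01  1.43 -0.93]
```

```bash
python3 -m inch '[[0.004,-0.001,0.015,0,0.015],[0.004,-0.001,0.02,0,0.015],[0,0,0.025,0,0.015],[0,0,0.02,0,0.015],[0,0,0.008,0,0.015]]'; python3 s.py 3;  python3 - <<'E'
from h import *
m=camera_model("wrist"); im=capture("wrist"); cv2.imwrite("pics/w5.png",im)
print(telemetry.sense()["eef_pos"])
a=np.linspace(0,6.28,40); P=np.c_[490+31*np.cos(a),-453+31*np.sin(a),10+0*a]
q=proj(m,P); print(q[[0,10,20,30]].round())
E
```

```text
time_s: 9.22
eef_pos: [490.5, -450.2, 103.9]
ee_rot: [-0.001, 1.0, 0.001, -0.006]
force: [0.3, -0.4, -1.4]
grip_width: 0.233
t 9.37 [ 491.2 -451.5  107.4] ztilt -0.01 -0.001 head 0.1 g 20.0 F [ 0.1 -0.6 -0.7] j [-0.92  0.74  1.16 -0.01  1.25 -0.91]
[ 491.51990051 -452.19349762  108.57378607]
[[299. 195.]
 [257. 155.]
 [218. 198.]
 [263. 233.]]
```

View pics/w5.png

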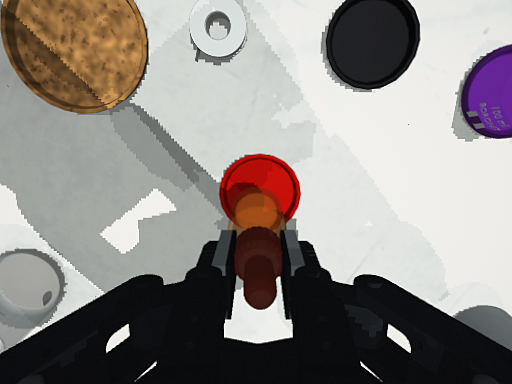

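The red saucer at (260,193) matches the prediction. The bottle hangs straight above it, at column 258.

```bash
python3 -m inch '[[-0.001,0,0.012,0,0.015],[0,0,0.015,0,0.015],[0,0,0.012,0,0.015],[0,0,0.008,0,0.015],[0,0,0.004,0,0.015]]'; python3 s.py 3
```

```text
time_s: 9.83
eef_pos: [491.9, -454.7, 60.3]
ee_rot: [0.006, 1.0, 0.001, -0.001]
force: [0.2, 0.1, -0.5]
grip_width: 0.239
t 9.98 [ 492.1 -454.9   61.4] ztilt -0.001 -0.013 head 0.2 g 19.7 F [ 0.1 -0.3 -1. ] j [-0.92  0.78  1.2  -0.01  1.15 -0.92]
```

```bash
python3 -m inch '[[-0.002,-0.001,0.003,0,0.015],[0,0,0.003,0,0.015],[0,0,0.002,0,0.015],[0,0,0.001,0,0.015],[0,0,0.001,0,0.015]]'; python3 s.py 2
```

```text
time_s: 10.4
eef_pos: [490.6, -454.9, 52.9]
ee_rot: [0.008, 1.0, 0.001, 0.001]
force: [0.7, -0.2, -1.6]
grip_width: 0.236
t 10.5 [ 490.5 -454.8   52.7] ztilt 0.001 -0.016 head 0.2 g 20.3 F [ 0.1  0.7 -1.3] j [-0.92  0.79  1.22 -0.01  1.12 -0.92]
```

Lower by 1 mm, open, then lift.

```bash
python3 -m inch '[[0,0,0.001,0,0.015],[0,0,0.001,0,0.035],[0,0,0,0,0.06],[0,0,0,0,0.06],[0,0,0,0,0.06]]'; python3 -m inch '[[0,0,-0.01,0,0.06],[0,0,-0.02,0,0.06],[0,0,-0.03,0,0.06],[0,0,-0.03,0,0.06],[0,0,-0.03,0,0.06]]'; python3 s.py 2;  python3 - <<'E'
from h import *
m=camera_model("wrist"); im=capture("wrist"); cv2.imwrite("pics/w6.png",im); np.save("w6.npy",m)
print(telemetry.sense()["eef_pos"])
E
```

```text
time_s: 10.92
eef_pos: [490.9, -455.2, 51.2]
ee_rot: [0.009, 1.0, 0.001, 0.001]
force: [-0.1, -0.4, 0.5]
grip_width: 0.698
time_s: 11.33
eef_pos: [488.7, -450.9, 171.0]
ee_rot: [0.003, 1.0, 0.001, -0.003]
force: [0.0, -0.4, -0.5]
grip_width: 0.7
t 11.43 [ 490.3 -452.8  176.1] ztilt 0.001 -0.016 head 0.2 g 59.9 F [ 0.3 -0.6  0.4] j [-0.92  0.67  1.1  -0.01  1.36 -0.92]
[ 489.67440104 -452.0288078   172.83822144]
```

View pics/w6.png

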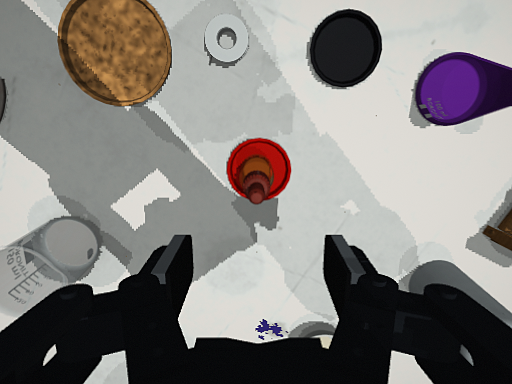

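The red dropper stands upright in the red saucer at (258,170). Next is dropper_black at about (621.5,-222).

```bash
python3 -m inch '[[0.013,-0.023,0,0,0.06],[0.013,-0.023,0,0,0.06],[0.013,-0.023,0,0,0.06],[0.013,-0.023,0,0,0.06],[0.013,-0.023,0,0,0.06]]'; python3 -m inch '[[0.014,-0.024,0,0,0.06],[0.014,-0.024,0,0,0.06],[0.014,-0.024,0,0,0.06],[0.014,-0.024,0,0,0.06],[0.006,-0.012,0,0,0.06]]'; python3 s.py 4;  python3 - <<'E'
from h import *
m=camera_model("wrist"); im=capture("wrist"); cv2.imwrite("pics/w7.png",im); np.save("w7.npy",m)
print(telemetry.sense()["eef_pos"])
for z in (53,94): print(z,proj(m,[[621.5,-222,z]]).round())
E
```

```text
time_s: 11.9
eef_pos: [552.6, -336.6, 168.5]
ee_rot: [0.005, 1.0, -0.003, -0.003]
force: [0.2, 0.1, 0.6]
grip_width: 0.697
time_s: 12.32
eef_pos: [616.6, -220.4, 163.3]
ee_rot: [0.002, 1.0, -0.002, -0.006]
force: [-0.7, 0.2, -0.1]
grip_width: 0.705
t 12.52 [ 615.3 -224.   163.7] ztilt -0.012 -0.006 head -0.4 g 59.8 F [ 0.3 -1.   0.5] j [-0.52  0.66  1.14 -0.01  1.35 -0.51]
[ 615.13822542 -224.54211745  163.87790054]
53 [[268. 185.]]
94 [[269. 201.]]
```

View pics/w7.png

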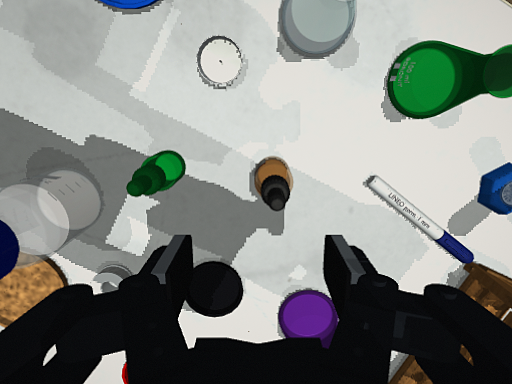

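The black bulb is at (277,201) and the body at (273,177), so the bottle is at about (626,-222).

```bash
python3 -m inch '[[0.006,-0.002,0.01,0,0.06],[0.006,0,0.015,0,0.06],[0,0,0.015,0,0.06],[0,0,0.01,0,0.06],[0,0,0.005,0,0.06]]'; python3 s.py 4;  python3 - <<'E'
from h import *
m=camera_model("wrist"); im=capture("wrist"); cv2.imwrite("pics/w8.png",im[100:340,100:420])
print(telemetry.sense()["eef_pos"])
for z in (53,94): print(z,proj(m,[[626,-222,z]]).round()-100)
E
```

```text
time_s: 12.98
eef_pos: [626.3, -228.1, 103.6]
ee_rot: [0.004, 1.0, -0.007, -0.006]
force: [-0.0, 0.2, 0.1]
grip_width: 0.705
t 13.18 [ 627.1 -228.1  106.6] ztilt -0.008 -0.009 head -0.8 g 60.3 F [ 0.4 -0.1  1.2] j [-0.52  0.74  1.16 -0.01  1.25 -0.5 ]
[ 627.2647253  -228.05027227  107.0871627 ]
53 [[158. 102.]]
94 [[157. 127.]]
```

View pics/w8.png

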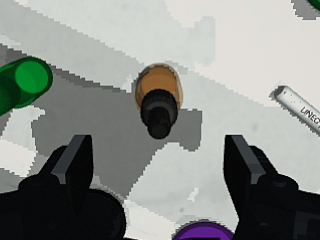

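The bulb is at crop (159,125), matching (626,-222).

```bash
python3 -m inch '[[0,-0.003,0.012,0,0.06],[0,-0.003,0.015,0,0.06],[0,-0.001,0.015,0,0.06],[0,0,0.01,0,0.06],[0,0,0.004,0,0.06]]'; python3 s.py 4
```

```text
time_s: 13.65
eef_pos: [628.9, -221.5, 51.2]
ee_rot: [0.007, 1.0, -0.007, 0.0]
force: [-0.2, -0.2, -0.4]
grip_width: 0.7
t 13.85 [ 629.7 -222.2   53.5] ztilt 0.002 -0.015 head -0.8 g 59.9 F [ 0.3 -0.2  0.6] j [-0.51  0.79  1.22 -0.01  1.13 -0.49]
```

```bash
python3 -m inch '[[-0.002,0,0.003,0,0.06],[-0.001,0,0.002,0,0.015],[0,0,0,0,0.015],[0,0,0,0,0.015],[0,0,0,0,0.015]]' 50; python3 -m inch '[[0,0,0,0,0.015],[0,0,0,0,0.015],[0,0,-0.01,0,0.015],[0,0,-0.02,0,0.015],[0,0,-0.02,0,0.015]]'; python3 s.py 3
```

```text
time_s: 14.27
eef_pos: [627.5, -223.1, 50.9]
ee_rot: [0.009, 1.0, -0.007, 0.003]
force: [0.5, -0.9, -0.4]
grip_width: 0.242
time_s: 14.68
eef_pos: [625.2, -221.2, 98.8]
ee_rot: [0.006, 1.0, -0.007, -0.0]
force: [-0.1, -0.3, -0.8]
grip_width: 0.238
t 14.83 [ 626.2 -221.7   99.9] ztilt 0.003 -0.015 head -0.8 g 20.5 F [ 0.3 -0.2 -1.5] j [-0.51  0.73  1.19 -0.01  1.21 -0.49]
```

```bash
python3 -m inch '[[-0.01,0.02,0,0,0.015],[-0.013,0.027,0,0,0.015],[-0.013,0.027,0,0,0.015],[-0.013,0.027,0,0,0.015],[-0.01,0.018,0,0,0.015]]'; python3 s.py 4
```

```text
time_s: 15.25
eef_pos: [564.0, -338.3, 96.7]
ee_rot: [0.005, 1.0, -0.003, -0.001]
force: [0.1, -0.3, -0.7]
grip_width: 0.243
t 15.45 [ 565.2 -336.2   96.9] ztilt -0.001 -0.01 head -0.3 g 20.6 F [ 0.1  0.2 -1.1] j [-0.71  0.72  1.22 -0.01  1.2  -0.7 ]
```

```bash
python3 -m inch '[[0,0.006,0.008,0,0.015],[0,0.004,0.01,0,0.015],[0,0,0.01,0,0.015],[0,0,0.004,0,0.015],[0,0,0.002,0,0.015]]'; python3 s.py 4
```

```text
time_s: 15.87
eef_pos: [566.7, -343.4, 57.8]
ee_rot: [0.004, 1.0, -0.001, -0.001]
force: [-0.0, -0.2, -1.0]
grip_width: 0.24
t 16.07 [ 567.1 -344.    59.7] ztilt -0.001 -0.009 head -0.1 g 20.2 F [ 0.5 -0.6  0.2] j [-0.72  0.77  1.23 -0.01  1.14 -0.71]
```

```bash
python3 -m inch '[[-0.002,0.002,0.003,0,0.015],[0,0,0.002,0,0.015],[0,0,0.002,0,0.015],[0,0,0.001,0,0.015],[0,0,0,0,0.015]]'; python3 s.py 3
```

```text
time_s: 16.48
eef_pos: [565.8, -347.1, 54.1]
ee_rot: [0.006, 1.0, -0.001, 0.001]
force: [0.4, 0.5, 0.0]
grip_width: 0.243
t 16.63 [ 565.7 -347.    53.7] ztilt 0.002 -0.012 head -0.1 g 20.5 F [-0.1  0.5  1.3] j [-0.72  0.78  1.23 -0.01  1.12 -0.72]
```

```bash
python3 -m inch '[[0,0,0.001,0,0.015],[0,0,0,0,0.035],[0,0,0,0,0.06],[0,0,0,0,0.06],[0,0,0,0,0.06]]'; python3 -m inch '[[0,0,-0.01,0,0.06],[0,0,-0.02,0,0.06],[0,0,-0.03,0,0.06],[0,0,-0.04,0,0.085],[0,0,-0.04,0,0.085]]'; python3 s.py 3
python3 -m inch '[[-0.012,-0.009,-0.01,0,0.085],[-0.024,-0.018,-0.01,0,0.085],[-0.024,-0.018,-0.01,0,0.085],[-0.024,-0.018,0,0,0.085],[-0.024,-0.018,0,0,0.085]]'; python3 s.py 2;  python3 - <<'E'
from h import *
m=camera_model("wrist"); im=capture("wrist"); cv2.imwrite("pics/w9.png",im); cv2.imwrite("pics/top9.png",capture("top"))
print(telemetry.sense()["eef_pos"])
for z in (107,130): print(z,proj(m,[[431,-246,z]]).round())
E
```

```text
time_s: 17.05
eef_pos: [566.0, -347.3, 53.6]
ee_rot: [0.007, 1.0, -0.001, 0.002]
force: [-0.2, 0.5, -0.6]
grip_width: 0.702
time_s: 17.47
eef_pos: [562.7, -343.1, 190.5]
ee_rot: [0.0, 1.0, -0.001, -0.006]
force: [0.2, -1.4, 1.0]
grip_width: 0.954
t 17.62 [ 564.1 -344.2  193. ] ztilt -0.005 -0.006 head -0.1 g 85.0 F [-0.4  0.1 -1.2] j [-0.72  0.65  1.09 -0.01  1.41 -0.72]
time_s: 18.03
eef_pos: [452.8, -260.8, 218.5]
ee_rot: [0.001, 1.0, -0.001, -0.005]
force: [-0.7, -0.3, 0.1]
grip_width: 0.991
t 18.13 [ 451.4 -259.2  218.6] ztilt -0.012 0.001 head -0.1 g 84.9 F [ 1.1 -0.3 -0.5] j [-0.74  0.32  1.52 -0.01  1.31 -0.74]
[ 454.13636207 -261.85858413  219.30423324]
107 [[234. 172.]]
130 [[232. 179.]]
```

View pics/w9.png

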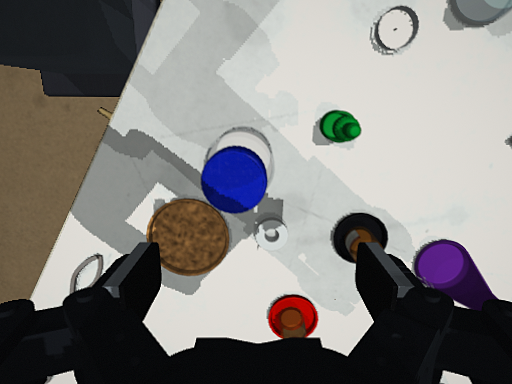

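Both droppers stand in their saucers. The cap is at (235,180), so the blue bottle is at about (433,-246).

```bash
python3 -m inch '[[-0.007,-0.005,0,0,0.085],[-0.007,-0.005,0.008,0,0.085],[-0.006,-0.005,0.015,0,0.085],[0,0,0.015,0,0.085],[0,0,0.008,0,0.085]]'; python3 s.py 4
```

```text
time_s: 18.65
eef_pos: [437.1, -250.5, 171.9]
ee_rot: [0.002, 1.0, -0.002, -0.003]
force: [0.2, -0.9, -1.0]
grip_width: 0.995
t 18.85 [ 437.4 -250.7  173.8] ztilt -0.004 -0.006 head -0.2 g 84.9 F [ 0.3  0.4 -0.1] j [-0.75  0.32  1.64 -0.01  1.18 -0.74]
```

```bash
python3 -m inch '[[-0.002,-0.003,0.012,0,0.085],[-0.002,-0.002,0.018,0,0.085],[0,0,0.02,0,0.085],[0,0,0.016,0,0.085],[0,0,0.008,0,0.085]]'; python3 s.py 4
```

```text
time_s: 19.27
eef_pos: [437.5, -249.9, 103.4]
ee_rot: [0.008, 1.0, -0.001, 0.003]
force: [-0.2, 0.1, -0.5]
grip_width: 0.997
t 19.47 [ 437.9 -250.3  105.2] ztilt 0.007 -0.017 head -0.2 g 84.5 F [0.2 0.2 0.2] j [-0.75  0.4   1.73 -0.01  0.99 -0.74]
```

```bash
python3 -m inch '[[-0.003,-0.002,0.004,0,0.085],[-0.002,-0.002,0.004,0,0.085],[0,0,0.003,0,0.085],[0,0,0.002,0,0.085],[0,0,0.001,0,0.085]]'; python3 s.py 3
```

```text
time_s: 19.88
eef_pos: [433.9, -247.3, 93.2]
ee_rot: [0.011, 1.0, -0.001, 0.006]
force: [0.5, 0.1, -0.0]
grip_width: 0.997
t 20.03 [ 434.  -247.4   93.3] ztilt 0.012 -0.021 head -0.2 g 84.7 F [0.8 0.  1.1] j [-0.75  0.41  1.76 -0.01  0.95 -0.74]
```

```bash
python3 -m inch '[[0,0,0,0,0.04],[0,0,0.001,0,0.04],[0,0,0,0,0.04],[0,0,0.001,0,0.04],[0,0,0,0,0.04]]' 80; python3 s.py 2; python3 -m inch '[[0,0,0,0,0.04],[0,0,-0.005,0,0.04],[0,0,-0.015,0,0.04],[0,0,-0.02,0,0.04],[0,0,-0.02,0,0.04]]'; python3 s.py 3
```

```text
time_s: 20.45
eef_pos: [434.2, -248.3, 93.1]
ee_rot: [0.012, 1.0, -0.001, 0.006]
force: [-1.1, -1.5, -4.1]
grip_width: 0.544
t 20.55 [ 434.3 -248.2   92.9] ztilt 0.012 -0.023 head -0.1 g 46.3 F [-1.2 -0.2  2.5] j [-0.75  0.41  1.76 -0.01  0.95 -0.74]
time_s: 20.97
eef_pos: [431.1, -244.4, 149.7]
ee_rot: [0.007, 1.0, -0.001, 0.001]
force: [0.9, 0.4, -4.6]
grip_width: 0.543
t 21.12 [ 431.9 -245.1  149.9] ztilt 0.006 -0.017 head -0.1 g 46.2 F [ 0.5  0.3 -5.1] j [-0.75  0.33  1.71 -0.01  1.09 -0.74]
```

```bash
python3 -m inch '[[0.005,-0.015,0,0,0.04],[0.008,-0.022,0,0,0.04],[0.009,-0.025,0,0,0.04],[0.009,-0.025,0,0,0.04],[0.009,-0.025,0,0,0.04]]'; python3 -m inch '[[0.009,-0.025,0,0,0.04],[0.009,-0.025,0,0,0.04],[0.008,-0.02,0,0,0.04],[0.005,-0.012,0,0,0.04],[0.002,-0.006,0,0,0.04]]'; python3 s.py 4
```

```text
time_s: 21.53
eef_pos: [469.9, -131.9, 140.7]
ee_rot: [0.006, 1.0, -0.005, -0.001]
force: [0.4, -0.2, -3.5]
grip_width: 0.542
time_s: 21.95
eef_pos: [501.9, -34.9, 130.5]
ee_rot: [0.003, 1.0, -0.004, -0.007]
force: [0.1, -0.3, -3.8]
grip_width: 0.54
t 22.15 [501.8 -37.3 131.6] ztilt -0.014 -0.007 head -0.5 g 46.0 F [ 0.2 -0.2 -4.1] j [-0.3   0.38  1.69 -0.01  1.09 -0.29]
```

```bash
python3 -m inch '[[0.004,0.001,0.004,0,0.04],[0.003,0.001,0.007,0,0.04],[0,0,0.007,0,0.04],[0,0,0.005,0,0.04],[0,0,0.003,0,0.04]]'; python3 s.py 4
```

```text
time_s: 22.57
eef_pos: [508.7, -43.4, 102.9]
ee_rot: [0.004, 1.0, -0.007, -0.006]
force: [-0.3, 0.8, -5.1]
grip_width: 0.539
t 22.77 [509.1 -43.1 104. ] ztilt -0.012 -0.008 head -0.8 g 46.0 F [ 0.4  0.1 -4.1] j [-0.31  0.43  1.69 -0.01  1.03 -0.29]
```

```bash
python3 -m inch '[[-0.001,-0.001,0.003,0,0.04],[0,0,0.002,0,0.04],[0,0,0.002,0,0.04],[0,0,0.001,0,0.04],[0,0,0.001,0,0.04]]'; python3 s.py 3
```

```text
time_s: 23.18
eef_pos: [508.6, -42.0, 96.4]
ee_rot: [0.005, 1.0, -0.007, -0.004]
force: [-6.9, 1.1, 16.8]
grip_width: 0.54
t 23.33 [508.5 -42.   96.5] ztilt -0.009 -0.009 head -0.8 g 46.1 F [-3.6  1.1  7. ] j [-0.31  0.44  1.7  -0.01  1.01 -0.29]
```

```bash
python3 -m inch '[[0,0,0,0,0.06],[0,0,0,0,0.085],[0,0,0,0,0.085],[0,0,0,0,0.085],[0,0,0,0,0.085]]'; python3 s.py 1;  python3 -m inch '[[0,0,-0.01,0,0.085],[0,0,-0.02,0,0.085],[0,0,-0.025,0,0.085],[0,0,-0.025,0,0.085],[0,0,-0.02,0,0.085]]'; python3 s.py 2
python3 -m inch '[[0.015,0.005,0,0,0.07],[0.03,0.01,0,0,0.07],[0.03,0.01,0,0,0.07],[0.03,0.01,0,0,0.07],[0.03,0.01,0,0,0.07]]'; python3 s.py 4;  python3 - <<'E'
from h import *
m=camera_model("wrist"); im=capture("wrist"); cv2.imwrite("pics/w10.png",im); cv2.imwrite("pics/top10.png",capture("top"))
print(telemetry.sense()["eef_pos"])
for z in (0,61,105): print(z,proj(m,[[664,-91.5,z]]).round())
E
```

```text
time_s: 23.75
eef_pos: [509.9, -42.4, 98.1]
ee_rot: [0.005, 1.0, -0.006, -0.002]
force: [-0.3, -0.4, 0.5]
grip_width: 0.995
t 23.8 [509.9 -42.4  98. ] ztilt -0.005 -0.011 head -0.7 g 84.8 F [ 0.8 -0.1  0.2] j [-0.31  0.43  1.7  -0.01  1.01 -0.29]
time_s: 24.22
eef_pos: [508.4, -40.8, 200.3]
ee_rot: [0.004, 1.0, -0.007, -0.006]
force: [-0.1, 0.3, 0.4]
grip_width: 0.993
t 24.32 [509.7 -41.1 201.9] ztilt -0.008 -0.01 head -0.7 g 85.3 F [ 0.2  1.1 -0.4] j [-0.3   0.31  1.58 -0.01  1.26 -0.29]
time_s: 24.73
eef_pos: [644.9, -87.1, 203.5]
ee_rot: [0.005, 1.0, -0.006, -0.004]
force: [1.1, -0.6, 0.2]
grip_width: 0.822
t 24.93 [643.7 -86.8 202.5] ztilt -0.009 -0.009 head -0.7 g 70.2 F [-0.2  0.7 -0.1] j [-0.31  0.62  1.11 -0.01  1.42 -0.3 ]
[643.20514481 -86.33740874 203.87850765]
0 [[279. 169.]]
61 [[283. 183.]]
105 [[286. 198.]]
```

View pics/w10.png

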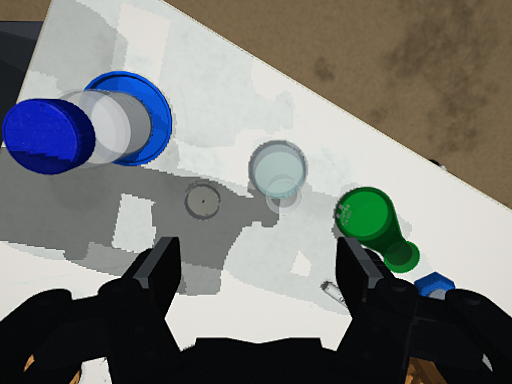

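The blue bottle stands inside the blue saucer. The flask's foot is at (278,170) and its neck mouth at (284,192), giving about (663,-90).

```bash
python3 -m inch '[[0.01,0.001,0.005,0,0.07],[0.01,0.001,0.015,0,0.07],[0,0,0.025,0,0.07],[0,0,0.02,0,0.07],[0,0,0.01,0,0.07]]'; python3 s.py 4
```

```text
time_s: 25.45
eef_pos: [661.6, -87.6, 134.0]
ee_rot: [0.006, 1.0, -0.005, 0.001]
force: [-0.1, 0.1, -0.6]
grip_width: 0.82
t 25.65 [662.9 -88.1 136.9] ztilt 0.005 -0.013 head -0.6 g 70.0 F [0.9 0.1 0.6] j [-0.3   0.7   1.14 -0.01  1.29 -0.29]
```

```bash
python3 -m inch '[[0,0,0.012,0,0.07],[0,0,0.018,0,0.07],[0,0,0.02,0,0.07],[0,0,0.012,0,0.07],[0,0,0.006,0,0.07]]'; python3 s.py 4
```

```text
time_s: 26.07
eef_pos: [666.4, -90.0, 72.9]
ee_rot: [0.009, 1.0, -0.005, 0.009]
force: [0.1, -0.1, 0.1]
grip_width: 0.822
t 26.27 [667.1 -90.1  75. ] ztilt 0.021 -0.018 head -0.6 g 69.6 F [-0.8 -0.2  0.4] j [-0.3   0.77  1.19 -0.01  1.16 -0.29]
```

```bash
python3 -m inch '[[-0.003,0,0.003,0,0.07],[-0.002,0,0.002,0,0.07],[0,0,0.002,0,0.04],[0,0,0.001,0,0.04],[0,0,0,0,0.04]]'; python3 s.py 2
```

```text
time_s: 26.68
eef_pos: [663.2, -90.6, 69.7]
ee_rot: [0.01, 1.0, -0.005, 0.013]
force: [0.5, 0.2, -0.9]
grip_width: 0.468
t 26.78 [663.2 -90.6  69.7] ztilt 0.026 -0.02 head -0.5 g 40.0 F [-0.6 -0.7  0.2] j [-0.31  0.76  1.22 -0.01  1.13 -0.29]
```

```bash
python3 - <<'E'
from h import *
m=camera_model("wrist"); im=capture("wrist"); cv2.imwrite("pics/w11.png",im[60:340,100:420])
for z in (0,105): print(z,proj(m,[[663,-90,z]]).round()-[100,60])
E
```

```text
0 [[156. 142.]]
105 [[161. 231.]]
```

View pics/w11.png

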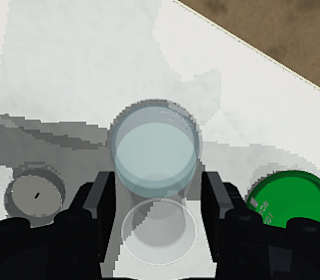

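The neck mouth at crop (159,230) is centred between the pads, so I close and lift.

```bash
python3 -m inch '[[0,0,0.001,0,0.015],[0,0,0.001,0,0.015],[0,0,0,0,0.015],[0,0,0,0,0.015],[0,0,0,0,0.015]]' 45; python3 s.py 1; python3 -m inch '[[0,0,-0.005,0,0.015],[0,0,-0.015,0,0.015],[0,0,-0.025,0,0.015],[0,0,-0.025,0,0.015],[0,0,-0.025,0,0.015]]'; python3 s.py 3
```

```text
time_s: 27.25
eef_pos: [663.4, -90.7, 69.6]
ee_rot: [0.01, 1.0, -0.005, 0.013]
force: [1.2, -0.1, 0.3]
grip_width: 0.325
t 27.3 [663.4 -90.7  69.7] ztilt 0.026 -0.021 head -0.5 g 28.1 F [-0.5 -0.6 -0.4] j [-0.31  0.76  1.22 -0.01  1.13 -0.29]
time_s: 27.72
eef_pos: [658.1, -87.9, 160.9]
ee_rot: [0.008, 1.0, -0.005, 0.006]
force: [-0.4, 0.7, -1.3]
grip_width: 0.324
t 27.87 [659.2 -88.3 162.4] ztilt 0.018 -0.018 head -0.6 g 27.6 F [-0.4  0.1 -1.7] j [-0.3   0.67  1.13 -0.01  1.32 -0.29]
```

```bash
python3 -m inch '[[0,0,-0.012,0,0.015],[0,0,-0.018,0,0.015],[0,0,-0.015,0,0.015],[-0.005,0.004,-0.005,0,0.015],[-0.012,0.01,0,0,0.015]]' 60; python3 -m inch '[[-0.018,0.016,0,0,0.015],[-0.02,0.018,0,0,0.015],[-0.02,0.018,0,0,0.015],[-0.02,0.018,0,0,0.015],[-0.02,0.018,0,0,0.015]]'; python3 -m inch '[[-0.02,0.018,0,0,0.015],[-0.02,0.018,0,0,0.015],[-0.02,0.018,0,0,0.015],[-0.02,0.018,0,0,0.015],[-0.02,0.018,0,0,0.015]]'; python3 s.py 3
```

```text
time_s: 28.28
eef_pos: [639.8, -99.8, 210.3]
ee_rot: [0.007, 1.0, -0.004, 0.004]
force: [0.2, -1.1, -2.1]
grip_width: 0.315
time_s: 28.7
eef_pos: [535.2, -188.4, 207.0]
ee_rot: [0.006, 1.0, -0.002, 0.002]
force: [0.7, -0.6, -1.1]
grip_width: 0.317
time_s: 29.12
eef_pos: [425.9, -280.8, 204.5]
ee_rot: [0.003, 1.0, -0.002, -0.001]
force: [0.1, -0.9, -0.9]
grip_width: 0.316
t 29.27 [ 426.2 -281.2  204.6] ztilt -0.003 -0.007 head -0.4 g 27.4 F [-0.7  0.7 -1.7] j [-0.81  0.3   1.58 -0.01  1.25 -0.8 ]
```

```bash
python3 -m inch '[[-0.015,0.016,0,0,0.015],[-0.018,0.02,0,0,0.015],[-0.015,0.016,0.005,0,0.015],[-0.008,0.009,0.01,0,0.015],[-0.003,0.003,0.01,0,0.015]]'; python3 s.py 2; python3 -m inch '[[0,0,0.015,0,0.015],[0,0,0.02,0,0.015],[0,0,0.02,0,0.015],[0,0,0.015,0,0.015],[0,0,0.005,0,0.015]]'; python3 s.py 4;  python3 - <<'E'
from h import *
m=camera_model("wrist"); im=capture("wrist"); cv2.imwrite("pics/w12.png",im)
print(telemetry.sense()["eef_pos"])
a=np.linspace(0,6.28,41); P=np.c_[366+48*np.cos(a),-346+48*np.sin(a),10+0*a]
print(proj(m,P)[[0,10,20,30]].round())
E
```

```text
time_s: 29.68
eef_pos: [366.6, -344.5, 179.5]
ee_rot: [0.003, 1.0, -0.0, -0.001]
force: [-0.6, -0.7, -1.6]
grip_width: 0.323
t 29.78 [ 366.7 -343.3  178.4] ztilt -0.003 -0.004 head -0.0 g 27.4 F [ 0.5  1.  -1.6] j [-0.98  0.31  1.64 -0.01  1.18 -0.98]
time_s: 30.2
eef_pos: [370.8, -341.3, 103.7]
ee_rot: [0.003, 1.0, 0.002, 0.0]
force: [0.2, 0.8, -0.8]
grip_width: 0.315
t 30.4 [ 371.1 -342.8  106.2] ztilt 0.003 -0.01 head 0.2 g 27.5 F [-0.   0.2 -1.3] j [-0.98  0.4   1.72 -0.    1.   -0.98]
[ 371.06301449 -342.94245417  106.36333628]
[[315. 197.]
 [251. 133.]
 [188. 196.]
 [251. 254.]]
```

View pics/w12.png

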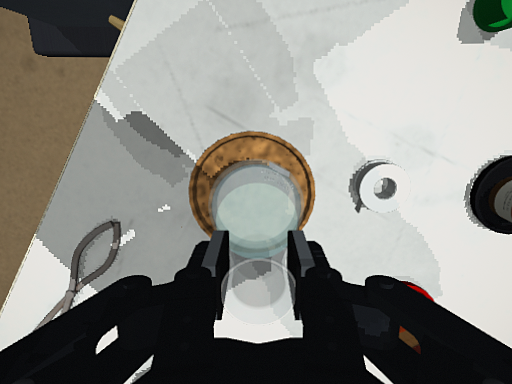

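The flask is held upright over the cork saucer, whose outline runs from column 189 to 314 as predicted. I lower it with a 5 mm correction.

```bash
python3 -m inch '[[-0.003,0.002,0.006,0,0.015],[-0.002,0.001,0.008,0,0.015],[0,0,0.008,0,0.015],[0,0,0.004,0,0.015],[0,0,0.002,0,0.015]]'; python3 s.py 4
```

```text
time_s: 30.87
eef_pos: [366.4, -347.8, 78.4]
ee_rot: [0.008, 1.0, 0.002, 0.003]
force: [-0.0, -0.0, -1.2]
grip_width: 0.318
t 31.07 [ 366.7 -348.    79.3] ztilt 0.006 -0.016 head 0.2 g 27.3 F [-0.7  0.9 -1.3] j [-0.99  0.44  1.75 -0.    0.93 -0.99]
```

```bash
python3 -m inch '[[0,-0.001,0.003,0,0.015],[0,0,0.002,0,0.015],[0,0,0.001,0,0.015],[0,0,0.001,0,0.015],[0,0,0.001,0,0.015]]'; python3 s.py 3
```

```text
time_s: 31.48
eef_pos: [367.3, -347.9, 72.4]
ee_rot: [0.009, 1.0, 0.002, 0.004]
force: [-4.0, 4.5, 19.2]
grip_width: 0.321
t 31.63 [ 367.3 -347.8   72.5] ztilt 0.008 -0.019 head 0.2 g 27.1 F [-2.6  2.1  9.5] j [-0.99  0.45  1.76 -0.    0.91 -0.99]
```

Contact. Open, lift, clear the arm to the left and check.

```bash
python3 -m inch '[[0,0,0,0,0.035],[0,0,0,0,0.06],[0,0,0,0,0.07],[0,0,0,0,0.07],[0,0,0,0,0.07]]'; python3 -m inch '[[0,0,-0.01,0,0.07],[0,0,-0.02,0,0.07],[0,0,-0.03,0,0.07],[0,0,-0.04,0,0.07],[0,0,-0.04,0,0.07]]'; python3 s.py 2; python3 -m inch '[[0,0,-0.03,0,0.07],[0,0,-0.03,0,0.07],[0,0,-0.02,0,0.07],[0,-0.02,0,0,0.07],[0,-0.03,0,0,0.07]]'; python3 -m inch '[[0,-0.035,0,0,0.07],[0,-0.035,0,0,0.07],[0,-0.035,0,0,0.07],[0,-0.035,0,0,0.07],[0,-0.035,0,0,0.07]]';python3 -m inch '[[0,-0.035,0,0,0.07],[0,-0.035,0,0,0.07],[0,-0.035,0,0,0.07],[0,-0.035,0,0,0.07],[0,-0.035,0,0,0.07]]'; python3 -m inch '[[0,-0.035,0,0,0.07],[0,-0.035,0,0,0.07],[0,-0.035,0,0,0.07],[0,-0.02,0,0,0.07],[0,0,0,0,0.07]]'; python3 s.py 2
python3 - <<'E'
from h import *
a=capture("top")[100:330,130:390]; b=capture("scene")[140:290,140:370]
h=400
A=cv2.resize(a,(int(260*h/230),h),interpolation=cv2.INTER_CUBIC); b=cv2.resize(b,(345,225),interpolation=cv2.INTER_CUBIC)
B=np.zeros((h,345,3),np.uint8); B[:225]=b
cv2.imwrite("pics/final.png",np.hstack([A,B]))
E
```

```text
time_s: 32.05
eef_pos: [367.7, -348.2, 73.0]
ee_rot: [0.01, 1.0, 0.002, 0.004]
force: [0.3, -1.0, -0.2]
grip_width: 0.816
time_s: 32.47
eef_pos: [364.2, -342.2, 212.7]
ee_rot: [0.003, 1.0, 0.002, -0.0]
force: [0.3, -1.1, 1.0]
grip_width: 0.821
t 32.57 [ 365.9 -344.7  217.4] ztilt 0.007 -0.017 head 0.2 g 70.0 F [-0.   0.4 -1.5] j [-0.99  0.27  1.6  -0.    1.26 -0.99]
time_s: 32.98
eef_pos: [364.3, -294.5, 302.7]
ee_rot: [0.01, 1.0, -0.0, 0.004]
force: [-0.2, 1.1, -1.0]
grip_width: 0.818
time_s: 33.4
eef_pos: [362.6, -113.4, 300.3]
ee_rot: [0.011, 1.0, -0.003, 0.005]
force: [0.2, 0.7, -0.1]
grip_width: 0.82
time_s: 33.82
eef_pos: [360.4, 70.2, 298.0]
ee_rot: [0.011, 1.0, -0.004, 0.007]
force: [0.7, -0.1, -0.5]
grip_width: 0.821
time_s: 34.23
eef_pos: [357.8, 206.4, 296.5]
ee_rot: [0.011, 1.0, -0.001, 0.009]
force: [-0.4, -0.9, 0.5]
grip_width: 0.819
t 34.33 [358.2 204.  296.6] ztilt 0.018 -0.022 head -0.2 g 70.2 F [ 0.5 -0.4 -0.4] j [ 0.25  0.01  1.69 -0.03  1.43  0.26]
```

View pics/final.png

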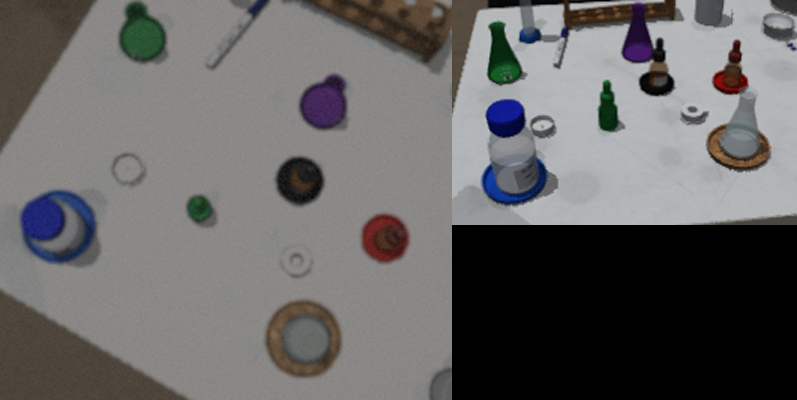

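All four stand upright in their saucers. The tea-light, tape and decoys look unmoved, and the arm is clear.

```bash
python3 -c "
from rig import finish_job
print(finish_job())"
```

```text
the job is handed in; nothing more can be done
None
```

All four containers are in their own saucers, placed in the order listed: red dropper, black dropper, blue-capped bottle, then flask. I handed the job in at about 34 s with the gripper open and clear of everything.

**Final check:** the last top and scene pictures show all four upright and inside their rims. The tea-light cup, the tape roll and the green and purple look-alikes appear where they were. I judged these by eye and did not remeasure them after the last placement.

**What went wrong or disagreed:**
- **Red dropper:** my first grip was too high on the bulb because the arm drifted, and the bottle hung tilted. I set it back down, where it stood upright, and gripped it again at the collar.
- **Flask:** the gripper read about 28 mm on the neck, not the stated 22 mm. It held and hung straight anyway.
- **Measured positions:** the top and wrist cameras disagreed by about 5 mm at the bottles, so I went by the close wrist views for the grasps. The red and cork saucers matched their predicted outlines, and I placed into black and blue from the top-view positions.

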